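# Move a hanging tube-sleeve carrier onto the next rail and seat it on the buffer

### The arm

A 6-joint arm with a two-finger parallel gripper is mounted at the origin on the work surface. World frame = base frame: x ahead of the robot, y to its left, z up, the work surface at z = 0. Lengths are in mm, angles in rad, forces in N, time in s.
With the tool pointing down it reaches from about 350 to 975 mm from the base axis. Payload 7.1 kg.
Tool frame: the origin (TCP) lies at the very end of the fingers, on their centre line; the grasp point (between the pads) lies 19 mm behind it; z points along the fingers, x is the direction in which the jaws open and shut, and the axes are right-handed (so a half turn about z gives the same grasp; the last joint's range is limited). The gripper opens to 88 mm and grips with 3 to 60 N. Pads are 20 mm wide; open, the fingers measure 115 mm over their backs; the gripper's body (75 mm by 178 mm) begins 61 mm behind the grasp point.
Start: joints at [-1.206, 0.423, 1.63, -0, 1.089, -0.019], TCP at [234.045, -579.506, 222.675] pointing down, gripper open.
Joint ranges: [-3, 3], [-0.9, 2.11], [0.09, 2.58], [-1.31, 4.45], [0.11, 2.69], [-2.54, 2.54]. Speed limits (rad/s): [2.39, 2.39, 3.01, 3.14, 3.14, 3.14].

### API

Orientations are given as a rotation vector (axis times angle).
In Python, from workcell import ctrl gives the robot as it stands. The module is installed in compiled form; this text tells all that it offers.
- The arm moves only by the tool move_arm, never from a script. Its argument "motion" is a list of rows, each a list of 2 entries, a list of its own where there are three numbers: the shift along the tool's x, y, z normalised to -1 to 1, where 1 is 150 mm, then the turn, a rotation vector about the tool's x, y, z normalised to -1 to 1, where 1 is 60 degrees. In form: [[[x, y, z], [rx, ry, rz]], ...]. A call has exactly 5 rows; each row is the pose to reach, as a shift and turn from the pose commanded when the call began, along the tool's axes at that moment; what a row does not reach only later rows make up. A row lasts 1/8 s, in which the tool goes at most 62.5 mm and 10.7 degrees, less where a joint would pass 70% of its speed; a pose out of reach is approached as far as the arm can. A call with a number of a shift or a turn outside -1 to 1 is refused whole. A call with a gripper value outside its range is refused whole. "gripper" is the opening, from 0 (shut) to 1 (fully open), set as the call begins (left out, the last holds). The fingers move at their own pace and stop on an object; the grip force is fixed at half the most. Time passes only in rows, so rows that repeat a pose let the fingers close, or fill a call up. It gives the time, the measured TCP pose, the force and the opening at its end, in the units of the state.
- ctrl.get_obs(): the state, without advancing time (a new reading comes with each control period).
- ctrl.get_image(name): name is "side" or "top" or "wrist"; returns a dict with "pixels" (420x560x3 uint8, red, green, blue), "camera_matrix" (3x3 intrinsics, pixels), "D" ([k1, k2, p1, p2, k3] as OpenCV has them; the pictures are not rectified), "R" (3x3) and "t" (3): a world point X has camera coordinates R X + t; the wrist camera has in their place "mount" (4x4, takes a point from camera to tool coordinates, whose origin is the TCP and whose axes are the tool frame's). Camera axes: x right, y down, z forward; pixel columns grow to the right and rows downward; lengths in mm; the calibration is good to about 2 mm. A picture is of the moment at which its call begins: read the wrist's pose just before it. There is no depth.
- ctrl.close_job(): hands the job in, once; it reports no verdict.
Trained networks look in the newest picture that a camera, given by its name, has taken for a name from the list of things; names that differ only in an ending like _2 or _b are one class to them, and where a whole thing is asked for, a point or a joint stands for the part that bears it (a point fixed in the world has none). Each returns a list of dicts, best first, with "p" (0 to 1); they miss things now and then, are a little off and sometimes report something else, mostly with a low value. They report only what shows in the picture. A call takes as long as a camera call. They do not tell look-alikes from the thing itself.
- ctrl.boxes_of(camera, name): "location" ([x, y, z] in mm, in world coordinates, good to about 4 mm: the middle of the surface that is visible of it).
- ctrl.regions_of(camera, name): "mask" (420x560 bool, what is visible of it).
- ctrl.pinpoint(camera, name): "location" ([x, y, z] in mm, in world coordinates, good to about 4 mm: a listed point, or the origin of a listed thing).
The state is a dict: "t": time; "qpos": joint angles; "qvel": joint speeds; "joint_torque": joint torques, N m; "ee_pos": TCP position; "orientation": TCP orientation; "ft_force": force on the tool from outside, world axes, zero at the start; "moment": the same for the moment, N m; "width": finger opening in mm.
Only numpy, scipy, OpenCV 4.12 (cv2) and the standard library are available. Lean on these libraries where they do the work, as an engineer would, in place of code of your own. Each camera call takes 0.05 s, during which the arm holds its last target.

### The job

Take the hanging brass sleeve carrier by its black grip, lift it over the red end stop of its rail and hang it on the next rail. Then slide it along that rail until it meets the sprung rubber buffer at the far end, keep it pressed there with about 8 N for a second without ramming anything, ease off and let it go so that it hangs there freely. Leave the bowl, pinion and knob on the oak shelf alone.

Things in the scene. Friction and masses are not known exactly. Their poses are not given: they have to be found in the camera images.
- carrier_grip (a point): Centre of the black grip block (24 x 24 mm, 36 mm high) on top of the loose hanging carrier (0.3 to 0.5 kg). Axes as the carrier: y along its rail, z up. The grip's underside is 18 mm below this point, then a 12 mm neck, then the aluminium saddle block, 24 mm wide (x), 36 mm long (y), 20 mm high, whose flat underside (50 mm below this point) sits on the rail's top.
- carrier_foot (a point): Point on the carrier's foot plate, on its upper side, 71 mm below the saddle's underside. The saddle straddles the 8 mm rail with 16 mm inner width: rear lip on the -x side, 9 mm down; strap on the +x side, 30 mm wide (y), down to the foot plate under the rail. Over a rail the carrier can rise at most 47 mm from its seat before the foot plate meets the rail's underside.
- carrier_sleeve (a point): Middle of the brass tube sleeve, 42 mm in diameter, 62 mm long, hanging under the foot plate; its lower end is 137 mm below the saddle's underside.
- rail_a: Fixed steel flat bar on edge on which the carrier hangs at first: 8 mm wide (x), 200 mm long (y), 24 mm high. Origin at the middle of its top face, y along the bar, +y away from rail B. Two 16 mm posts stand 60 mm off on the -x side at y = +-70 mm, each with an arm to the bar 16 mm below its top.
- rail_a_stop (a point): Top centre of the red end stop of rail A facing rail B (y = -97 mm on rail A): 8 mm wide, 6 mm thick, 18 mm high above the rail's top. A like stop stands at the other end.
- rail_b: The next rail, fixed, alike but 230 mm long. Origin at the middle of its top face, y along the bar, +y towards rail A. A red end stop 12 mm high and 6 mm thick stands at its near end (centre at y = +112 mm); the buffer is at its far, -y end. Posts at y = +-85 mm. Its height and direction differ a little from rail A's.
- stop: Red buffer bracket fixed on rail B's far end, with the rubber buffer. Origin at the rail's top, on the bracket face towards rail A (y = -101 mm on rail B); 24 mm wide, 20 mm high above the rail. The pad's contact face stands 12 to 34 mm out of this face (+y): its setting differs each time and is not measured, so feel for it. It meets the end of the saddle block.
- buffer_axis (a point): Point on the buffer's axis at the bracket face, 10 mm above the rail's top. Round rubber pad, 18 mm wide, 6 mm thick, on a stem; a spring of 3 N/mm lets it yield 8 mm along the rail and returns it. Under 4 N or over 13 N on the pad is no proper press; over 18 N is ramming. The greased rail's sliding drag (about 0.12 of the load on the rail, 0.5 N at its own weight) adds to what is felt.
- bowl: Bystander: copper bowl, 90 mm wide, 42 mm high, on the oak shelf beyond the rails; origin under its centre.
- pinion: Bystander: steel pinion, 56 mm wide, 34 mm high, on the oak shelf; origin under its centre.
- knob: Bystander: loose ebony handle knob, 38 mm wide, 46 mm high, on the oak shelf; origin under its centre.
Not all that is in view belongs to the job. There is more than one size of the part that bears carrier_grip; the job needs the largest.

How it is judged (in metres and radians):
On the way, in this order (a step that is already met when the one before it is completed fails the run):
1. the carrier passes over the end stop of the first rail (within 20 mm of the rail's line, saddle higher than the stop) (y of carrier_grip in the frame of rail_a between -0.14 and -0.08 m and x of carrier_grip in the frame of rail_a between -0.02 and 0.02 m and z of carrier_grip in the frame of rail_a above 0.066 m), for 0.05 s.
2. the carrier's saddle sits on the next rail, between its end stop and the buffer (y of carrier_grip in the frame of rail_b between -0.09 and 0.1 m and x of carrier_grip in the frame of rail_b between -0.012 and 0.012 m and z of carrier_grip in the frame of rail_b below 0.054 m and contact force between carrier and rail_b above 0.5 N), for 0.1 s.
3. the carrier, on the rail, presses the buffer with 4 to 13 N for half a second (contact force between carrier and stop between 4 and 13 N and z of carrier_grip in the frame of rail_b below 0.056 m), for 0.5 s.
At the end, for the whole second after the job is handed in: The carrier hangs at rest on rail B, its saddle seated on the rail's top (within 6 mm), upright within 0.25 rad, at the buffer end (its centre 20 to 65 mm from the bracket face) (y of carrier_grip in the frame of stop between 0.02 and 0.065 m and x of carrier_grip in the frame of rail_b between -0.015 and 0.015 m and z of carrier_grip in the frame of rail_b between 0.044 and 0.055 m and angle between carrier_grip's own z axis and vertical below 0.25 rad and linear speed of carrier below 0.03 m/s and contact force between carrier and rail_b above 0.5 N); the robot touches nothing.
It fails at once if the buffer is rammed with more than 18 N (contact force between carrier and stop above 18 N).
It fails at once if the carrier is forced against rail A with more than 35 N (contact force between carrier and rail_a above 35 N).
It fails at once if the carrier is forced against rail B with more than 35 N (contact force between carrier and rail_b above 35 N).
It fails at once if the carrier is dropped (height (world z) of carrier_grip below 0.19 m).
It fails at once if a bystander is disturbed (moved more than 15 mm) (distance of any of bowl, pinion, knob from where it was at the start of the episode above 0.015 m).
It also fails if it takes over 66 s, if anything falls off the work surface, if the arm or the gripper's body presses on something with over 40 N, if the wrist force passes 120 N, or if a joint passes its speed limit or range.

## Working session

There is one attempt and no reset: what is moved stays moved. The work goes in short steps, Python scripts to look and compute and a tool call to move; the robot and the scene stay as the last step left them, time stands still between calls to the robot, and variables do not carry over. Pictures are saved under pics/ and viewed, and the job is handed in when it is done.

Besides the shell and the picture viewer there is one more tool, called after "Emit:" as name([rows], argument=value, ...), one row to a line, values as JSON. move_arm: Moves the arm, as the interface text tells. Its arguments: {"type":"object","properties":{"motion":{"type":"array","items":{"type":"array"}},"gripper":{"type":"number"}},"required":["motion"]}

```bash
mkdir -p pics; cat > h.py <<'E'
from workcell import ctrl
import numpy as np, cv2
np.set_printoptions(precision=2,suppress=True)
def snap(c,f):
    im=ctrl.get_image(c); cv2.imwrite('pics/'+f,im['pixels'][:,:,::-1]); return im
E
python3 - <<'E'
from h import *
print(ctrl.get_obs())
for c in ['side','top','wrist']:
    im=snap(c,c+'0.png')
    for n in ['carrier_grip','carrier_foot','carrier_sleeve','rail_a','rail_a_stop','rail_b','stop','buffer_axis']:
        print(c,n,[(np.array(d['location']),round(d['p'],2)) for d in ctrl.pinpoint(c,n)])
    for n in ['bowl','pinion','knob']:
        print(c,n,[(np.array(d['location']),round(d['p'],2)) for d in ctrl.pinpoint(c,n)][:2])
print(ctrl.get_obs()['t'])
E
```

```text
{'t': 0.0, 'qpos': array([-1.21,  0.42,  1.63,  0.  ,  1.09, -0.02]), 'qvel': array([-0., -0.,  0.,  0.,  0.,  0.]), 'joint_torque': array([  0.  , -54.46, -27.37,   0.06,   0.02,  -0.  ]), 'ee_pos': array([ 233.86, -579.01,  221.92]), 'orientation': array([-2.6 ,  1.76,  0.  ]), 'ft_force': array([ 0.48,  0.06, -0.  ]), 'moment': array([ 0.02, -0.01,  0.02]), 'width': 87.20277160145059}
side carrier_grip [(array([461.7, 347.5, 144.3]), 0.67), (array([557.1, 273.7, 144.5]), 0.65), (array([480.6, 241.1, 247.9]), 0.62)]
side carrier_foot [(array([481.2, 238. , 128.7]), 0.98), (array([555.6, 270.9,  51.2]), 0.74), (array([459.9, 347.8,  54.8]), 0.71)]
side carrier_sleeve [(array([461.7, 346.6,  25.4]), 0.87), (array([477.7, 238.8,  89.7]), 0.78), (array([555.6, 269.5,  23.7]), 0.56)]
side rail_a [(array([481. , 197.9, 197.3]), 0.95), (array([ 514.9, -154.2,  209.4]), 0.76)]
side rail_a_stop [(array([492.1,  96.5, 213.7]), 0.72)]
side rail_b [(array([481. , 197.9, 197.3]), 0.95), (array([ 514.9, -154.2,  209.4]), 0.76)]
side stop [(array([ 522.6, -254.3,  205.7]), 0.82)]
side buffer_axis
[... 674 characters left out ...]
1]), 0.65), (array([ 520. , -154.3,  207. ]), 0.65)]
top rail_a_stop [(array([484.6,  97.2, 216.8]), 0.83)]
top rail_b [(array([481.6, 195. , 197.1]), 0.65), (array([ 520. , -154.3,  207. ]), 0.65)]
top stop [(array([ 516.1, -259. ,  206.3]), 0.76), (array([ 519.1, -152.3,  204.8]), 0.69)]
top buffer_axis [(array([ 520.5, -259.5,  218.6]), 0.54)]
top bowl [(array([732.5,  98.4,  19.9]), 0.93)]
top pinion [(array([ 705.4, -147.9,   14.9]), 0.7)]
top knob [(array([745.8,   0.2,  18.4]), 0.44)]
wrist carrier_grip []
wrist carrier_foot []
wrist carrier_sleeve []
wrist rail_a []
wrist rail_a_stop []
wrist rail_b []
wrist stop []
wrist buffer_axis []
wrist bowl []
wrist pinion []
wrist knob []
1.8
```

View pics/side0.png

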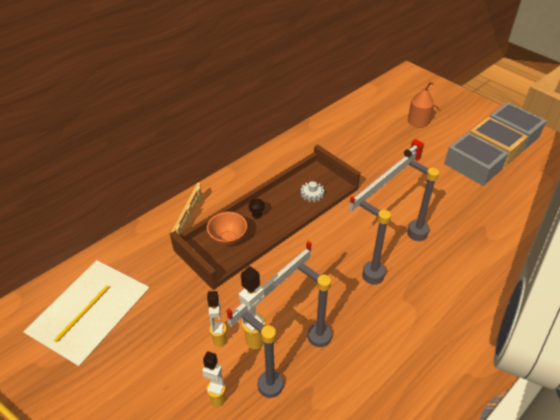

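View pics/top0.png

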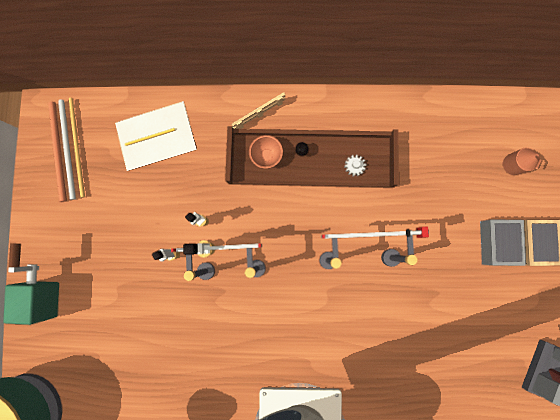

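```bash
python3 - <<'E'
import cv2,numpy as np
t=cv2.imread('pics/top0.png');s=cv2.imread('pics/side0.png')
cv2.imwrite('pics/tc.png',cv2.resize(t[215:285,145:285],None,fx=5.6,fy=5.6,interpolation=cv2.INTER_CUBIC))
cv2.imwrite('pics/tb.png',cv2.resize(t[215:285,305:445],None,fx=5.6,fy=5.6,interpolation=cv2.INTER_CUBIC))
cv2.imwrite('pics/sa.png',cv2.resize(s[225:365,195:335],None,fx=4.2,fy=4.2,interpolation=cv2.INTER_CUBIC))
cv2.imwrite('pics/sb.png',cv2.resize(s[130:230,330:445],None,fx=5.5,fy=5.5,interpolation=cv2.INTER_CUBIC))
E
```

```text
(no output)
```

View pics/tc.png

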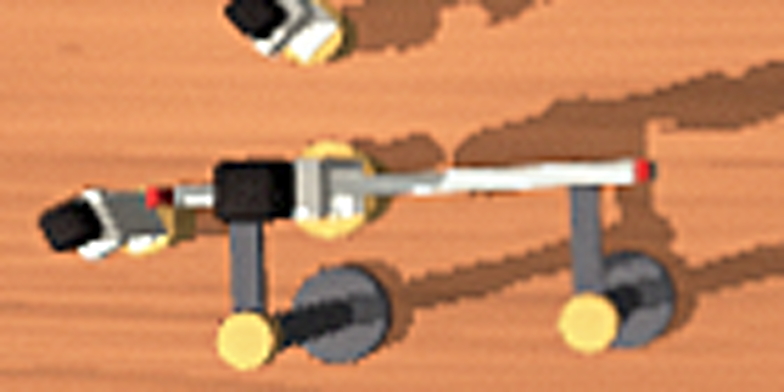

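View pics/tb.png

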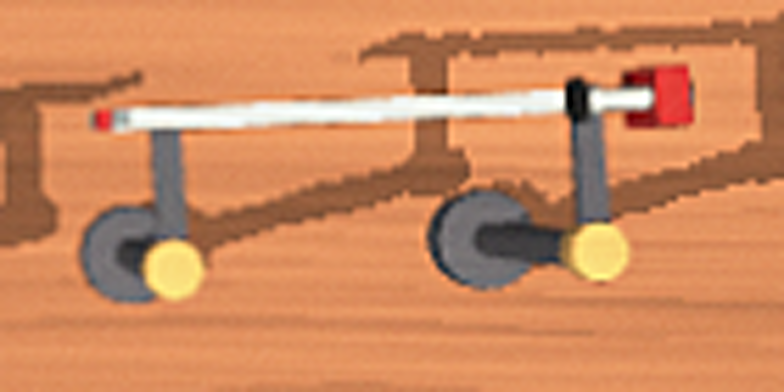

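View pics/sa.png

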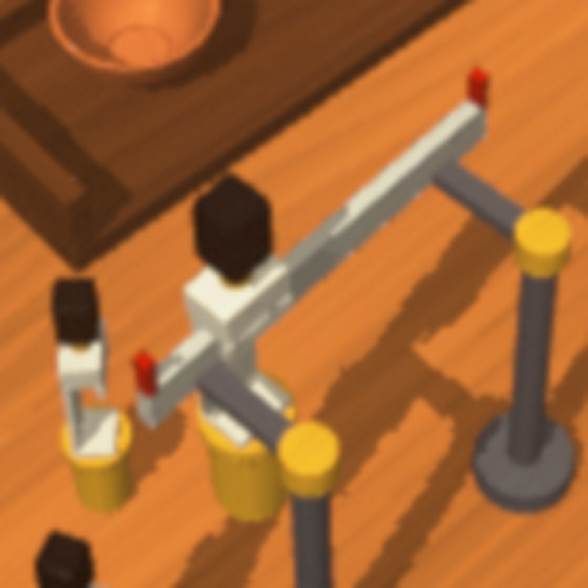

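View pics/sb.png

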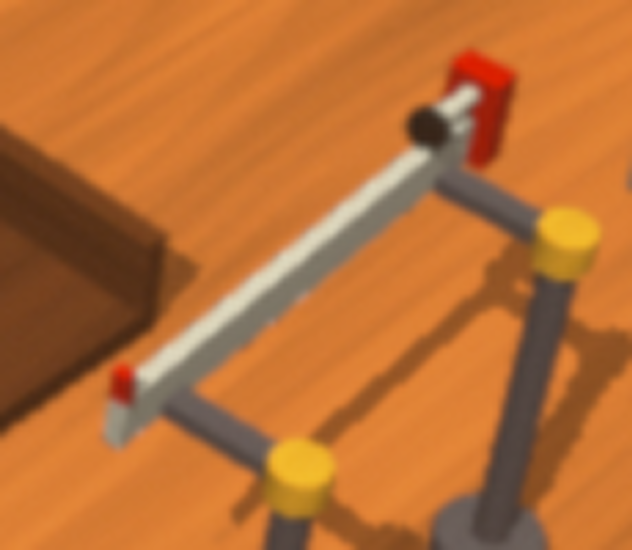

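```bash
cat >> h.py <<'E'
def und(im,p):
    return cv2.undistortPoints(np.array([[p]],float),im['camera_matrix'],np.array(im['D'],float))[0,0]
def tri(ia,pa,ib,pb):
    P=[np.c_[np.array(i['R']),np.array(i['t']).reshape(3,1)] for i in (ia,ib)]
    a,b=und(ia,pa),und(ib,pb)
    X=cv2.triangulatePoints(P[0],P[1],a.reshape(2,1),b.reshape(2,1))[:,0];X=X[:3]/X[3]
    e=[]
    for i,p in ((ia,pa),(ib,pb)):
        q=cv2.projectPoints(X.reshape(1,3),cv2.Rodrigues(np.array(i['R']))[0],np.array(i['t'],float),i['camera_matrix'],np.array(i['D'],float))[0][0,0]; e.append(q-p)
    return X,np.array(e).ravel()
E
python3 - <<'E'
from h import *
T=ctrl.get_image('top');S=ctrl.get_image('side')
f=lambda o,s,p:np.array(o)+(np.array(p)+.5)/s-.5
tc=lambda *p:f((145,215),5.6,p)
tb=lambda *p:f((305,215),5.6,p)
sa=lambda *p:f((195,225),4.2,p)
sb=lambda *p:f((330,130),5.5,p)
for n,a,b in [('Afar',tc(157,195),sa(143,355)),('Anear',tc(643,168),sa(479,72)),('Bnear',tb(102,120),sb(122,368)),('brk front top',tb(655,96),sb(477,78)),('grip top',tc(254,190),sa(232,185)),('capA1',tc(245,340),sa(309,445)),('capA2',tc(588,322),sa(542,232)),('capB1',tb(175,269),sb(301,460)),('capB2',tb(600,250),sb(568,228))]:
    print(n,*tri(T,a,S,b))
E
```

```text
Afar [477.42 287.66 213.84] [-0.27 -0.32  0.57  0.12]
Anear [489.27  94.19 214.51] [-0.03 -0.03  0.05  0.01]
Bnear [509.   -43.89 220.33] [-0.11 -0.13  0.19  0.01]
brk front top [ 518.25 -257.98  225.21] [ 0.18  0.25 -0.32  0.  ]
grip top [480.95 235.1  268.51] [-0.57 -0.69  1.15  0.22]
capA1 [418.42 257.54 186.12] [-0.06 -0.07  0.13  0.02]
capA2 [427.37 118.19 184.1 ] [-0.07 -0.09  0.15  0.02]
capB1 [450.62 -74.94 195.69] [-0.05 -0.07  0.1   0.  ]
capB2 [ 458.66 -244.44  194.84] [ 0.    0.   -0.01  0.  ]
```

```bash
cat >> h.py <<'E'
from scipy.spatial.transform import Rotation as R
def plan(pos,yaw,show=True):
    o=ctrl.get_obs(); p=o['ee_pos'];Rc=R.from_rotvec(o['orientation'])
    xt=np.array([np.cos(yaw),np.sin(yaw),0]);zt=np.array([0,0,-1.]);yt=np.cross(zt,xt)
    Rt=R.from_matrix(np.c_[xt,yt,zt])
    s=Rc.inv().apply(np.array(pos)-p)/150; r=(Rc.inv()*Rt).as_rotvec()/np.deg2rad(60)
    print('shift',np.round(s,4),'turn',np.round(r,4))
def st():
    o=ctrl.get_obs(); print(round(o['t'],2),o['ee_pos'],o['orientation'],'F',o['ft_force'],'M',o['moment'],'w',round(o['width'],1),o['qpos'])
E
python3 - <<'E'
from h import *
plan((330,-480,330),-1.508)
E
```

```text
shift [-0.38 -0.84 -0.72] turn [-0.    0.    0.31]
```

Emit:
move_arm([
  [[-0.08,-0.16,-0.3],[0,0,0.1]],
  [[-0.15,-0.33,-0.6],[0,0,0.2]],
  [[-0.22,-0.5,-0.72],[0,0,0.31]],
  [[-0.3,-0.67,-0.72],[0,0,0.31]],
  [[-0.38,-0.84,-0.72],[0,0,0.31]],
], gripper=1)

```text
t: 2.52
ee_pos: [330.1, -478.9, 331.2]
orientation: [2.286, -2.155, 0.001]
ft_force: [0.0, -0.1, -0.6]
width: 87.5
```

```bash
python3 - <<'E'
from h import *
st()
plan((450,-340,340),-1.508)
E
```

```text
2.52 [ 330.14 -478.85  331.2 ] [ 2.29 -2.15  0.  ] F [ 0.05 -0.13 -0.56] M [ 0.03 -0.01  0.03] w 87.5 [-0.99  0.25  1.62  0.    1.27  0.52]
shift [-0.88 -0.85 -0.06] turn [-0. -0. -0.]
```

Now the axes are x_tool ≈ −y, y_tool ≈ −x.

Emit:
move_arm([
  [[-0.2,-0.2,0],[0,0,0]],
  [[-0.4,-0.4,0],[0,0,0]],
  [[-0.6,-0.6,0],[0,0,0]],
  [[-0.8,-0.8,0],[0,0,0]],
  [[-1,-0.9,0],[0,0,0]],
])

```text
t: 3.15
ee_pos: [456.6, -320.5, 330.7]
orientation: [-2.287, 2.154, -0.0]
ft_force: [-0.1, -0.0, -0.9]
width: 87.5
```

Emit:
move_arm([
  [[-0.2,0,0],[0,0,0]],
  [[-0.4,0,0],[0,0,0]],
  [[-0.6,0,0],[0,0,0]],
  [[-0.8,0,0],[0,0,0]],
  [[-1,0,0],[0,0,0]],
])

```text
t: 3.78
ee_pos: [446.4, -171.1, 330.8]
orientation: [-2.286, 2.155, -0.0]
ft_force: [0.1, -0.1, -0.3]
width: 87.8
```

Emit:
move_arm([
  [[-0.2,0,0],[0,0,0]],
  [[-0.4,0,0],[0,0,0]],
  [[-0.6,0,0],[0,0,0]],
  [[-0.8,0,0],[0,0,0]],
  [[-1,0,0],[0,0,0]],
])

```text
t: 4.4
ee_pos: [437.5, -21.3, 330.9]
orientation: [-2.286, 2.155, -0.001]
ft_force: [0.6, 0.4, 1.5]
width: 88.1
```

```bash
python3 - <<'E'
from h import *
st()
im=snap('wrist','w1.png')
print(im['mount'],im['camera_matrix'])
plan((480,200,340),-1.508)
E
```

```text
4.4 [437.54 -21.35 330.87] [-2.29  2.15 -0.  ] F [0.61 0.4  1.48] M [ 0.04 -0.03  0.  ] w 88.1 [-0.08  0.01  1.9   0.    1.23  1.44]
[[   1.      0.      0.      1.11]
 [  -0.      0.96    0.29  -79.65]
 [   0.     -0.29    0.96 -162.85]
 [   0.      0.      0.      1.  ]] [[308.03   0.   281.05]
 [  0.   308.03 211.47]
 [  0.     0.     1.  ]]
shift [-1.44 -0.37 -0.06] turn [-0.  0. -0.]
```

View pics/w1.png

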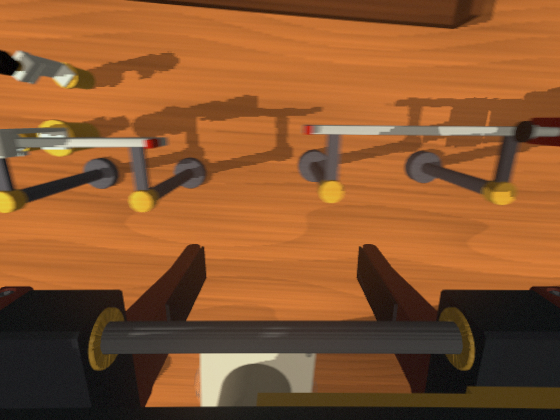

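Emit:
move_arm([
  [[-0.2,-0.05,0],[0,0,0]],
  [[-0.4,-0.1,0],[0,0,0]],
  [[-0.6,-0.15,0],[0,0,0]],
  [[-0.8,-0.2,0],[0,0,0]],
  [[-1,-0.25,0],[0,0,0]],
])

```text
t: 5.08
ee_pos: [466.5, 130.4, 330.8]
orientation: [-2.286, 2.155, -0.0]
ft_force: [0.3, -0.7, -0.6]
width: 87.7
```

Emit:
move_arm([
  [[-0.2,-0.05,0],[0,0,0]],
  [[-0.4,-0.1,0],[0,0,0]],
  [[-0.55,-0.1,0],[0,0,0]],
  [[-0.55,-0.1,0],[0,0,0]],
  [[-0.55,-0.1,0],[0,0,0]],
])

```text
t: 5.7
ee_pos: [476.3, 212.2, 330.6]
orientation: [2.286, -2.154, 0.0]
ft_force: [0.5, 0.5, 0.1]
width: 88.0
```

```bash
cat >> h.py <<'E'
def wray(im,o,p,z):
    M=np.array(im['mount']);u=und(im,p);d=M[:3,:3]@np.array([u[0],u[1],1.]);c=M[:3,3]
    Rc=R.from_rotvec(o['orientation']);C=Rc.apply(c)+o['ee_pos'];D=Rc.apply(d)
    return C+D*(z-C[2])/D[2]
E
python3 - <<'E'
from h import *
st()
o=ctrl.get_obs()
im=snap('wrist','w2.png')
for n in ['carrier_grip','rail_a_stop','rail_a']:print(n,[(np.array(d['location']),round(d['p'],2)) for d in ctrl.pinpoint('wrist',n)])
plan((480,240.5,340),-1.508)
E
```

```text
5.7 [476.31 212.21 330.61] [ 2.29 -2.15  0.  ] F [0.49 0.49 0.07] M [0.   0.05 0.  ] w 88.0 [ 0.4   0.15  1.74 -0.    1.25  1.91]
carrier_grip [(array([458.2, 343.8, 139.6]), 0.94), (array([480.9, 242.9, 247.3]), 0.8), (array([479.3, 193.7, 196.5]), 0.7), (array([550. , 273.9, 140.9]), 0.56)]
rail_a_stop [(array([482.5,  95.4, 215.8]), 0.69)]
rail_a [(array([480. , 195. , 196.5]), 0.63)]
shift [-0.19 -0.03 -0.06] turn [-0. -0. -0.]
```

View pics/w2.png

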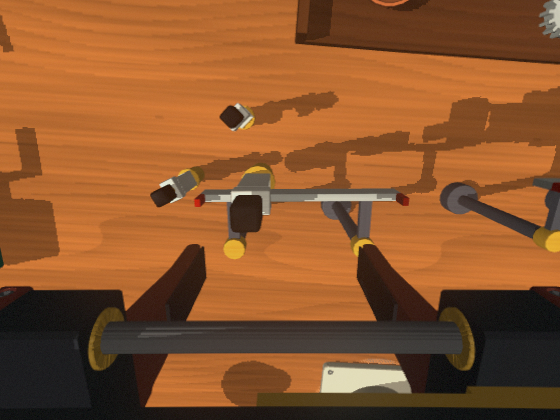

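```bash
python3 - <<'E'
import cv2
t=cv2.imread('pics/w2.png')
cv2.imwrite('pics/w2c.png',cv2.resize(t[160:260,185:295],None,fx=6,fy=6,interpolation=cv2.INTER_CUBIC).clip(0,255)*1)
c=cv2.resize(t[160:260,185:295],None,fx=6,fy=6,interpolation=cv2.INTER_CUBIC); cv2.imwrite('pics/w2c.png',cv2.convertScaleAbs(c,alpha=2))
E
```

```text
(no output)
```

View pics/w2c.png

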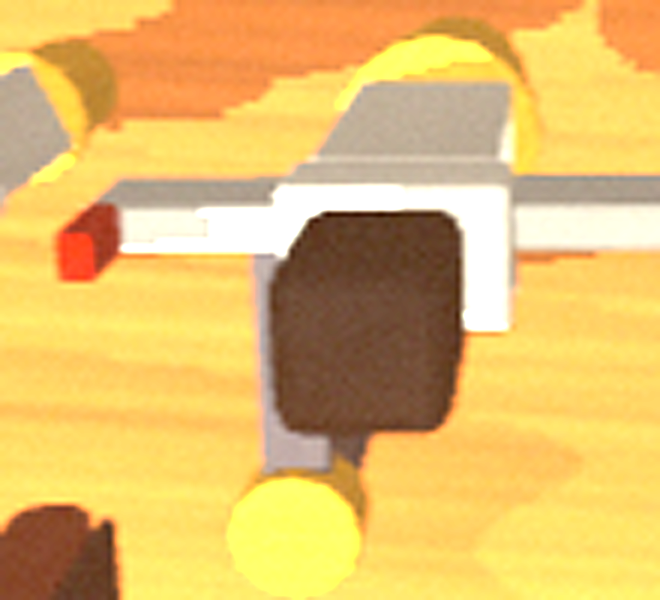

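```bash
python3 - <<'E'
from h import *
o=ctrl.get_obs(); im=ctrl.get_image('wrist')
f=lambda x,y:(185+(x+.5)/6-.5,160+(y+.5)/6-.5)
print('gc',wray(im,o,f(363,357),264.5),'BL',wray(im,o,f(275,432),264.5),'BR',wray(im,o,f(450,432),264.5))
print('saddle R corner near',wray(im,o,f(512,330),216.5),'far',wray(im,o,f(512,186),216.5))
print('saddle far L',wray(im,o,f(274,186),216.5))
print('stopfar',wray(im,o,f(76,258),214.5),'stopnear',wray(im,o,(404,200.5),214.5))
plan((480,241,340),-1.508)
E
```

```text
gc [479.41 239.37 264.5 ] BL [468.32 250.69 264.5 ] BR [469.67 227.64 264.5 ]
saddle R corner near [469.21 221.09 216.5 ] far [492.32 222.21 216.5 ]
saddle far L [490.17 258.64 216.5 ]
stopfar [476.35 289.66 214.5 ] stopnear [489.69  96.77 214.5 ]
shift [-0.19 -0.03 -0.06] turn [-0. -0. -0.]
```

```bash
python3 - <<'E'
from h import *
plan((480.2,239.8,229),-1.508)
E
```

```text
shift [-0.18 -0.04  0.68] turn [-0. -0. -0.]
```

Emit:
move_arm([
  [[-0.182,-0.037,0],[0,0,0]],
  [[-0.182,-0.037,0.2],[0,0,0]],
  [[-0.182,-0.037,0.45],[0,0,0]],
  [[-0.182,-0.037,0.68],[0,0,0]],
  [[-0.182,-0.037,0.68],[0,0,0]],
])

```text
t: 6.58
ee_pos: [478.7, 239.4, 226.6]
orientation: [2.282, -2.152, -0.003]
ft_force: [-0.8, -0.2, 0.4]
width: 87.5
```

```bash
python3 - <<'E'
from h import *
st();im=snap('wrist','w3.png');snap('side','s3.png')
E
```

```text
6.58 [478.73 239.43 226.56] [ 2.28 -2.15 -0.  ] F [-0.77 -0.19  0.39] M [ 0.02 -0.02  0.05] w 87.5 [ 0.44  0.29  1.82 -0.    1.04  1.95]
```

View pics/w3.png

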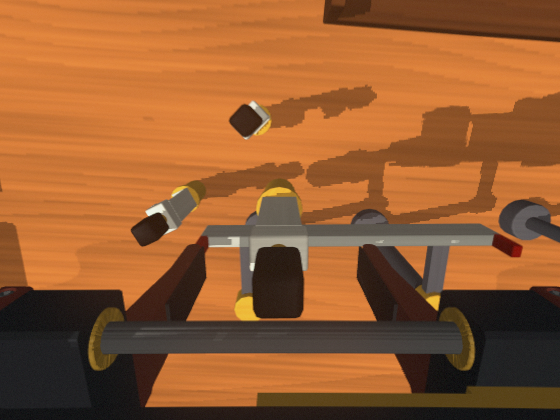

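View pics/s3.png

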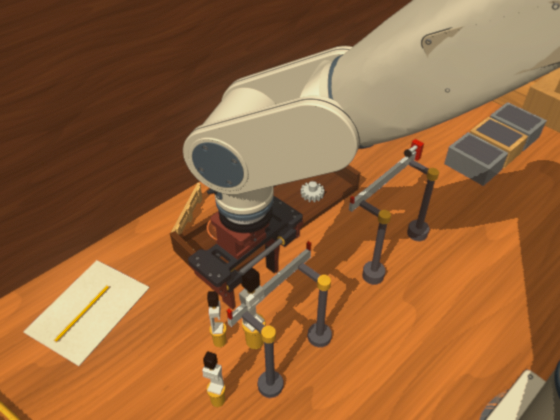

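Emit:
move_arm([
  [[0,0,0],[0,0,0]],
  [[0,0,0],[0,0,0]],
  [[0,0,0],[0,0,0]],
  [[0,0,0],[0,0,0]],
  [[0,0,0],[0,0,0]],
], gripper=0)

```text
t: 7.3
ee_pos: [480.3, 240.5, 228.7]
orientation: [-2.286, 2.155, -0.0]
ft_force: [1.2, 0.5, -0.2]
width: 40.9
```

```bash
python3 - <<'E'
from h import *
st();im=snap('wrist','w4.png')
E
```

```text
7.3 [480.27 240.49 228.73] [-2.29  2.15 -0.  ] F [ 1.22  0.5  -0.16] M [0.03 0.06 0.08] w 40.9 [0.44 0.29 1.82 0.   1.04 1.95]
```

View pics/w4.png

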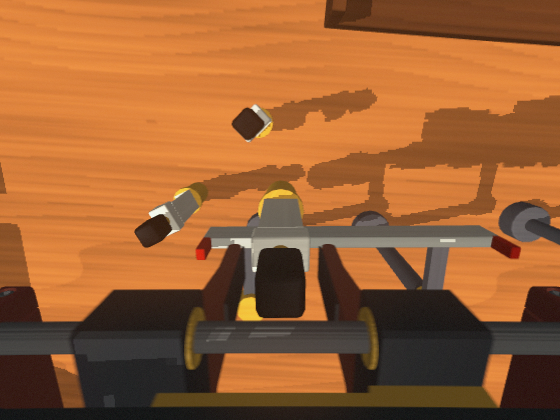

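Emit:
move_arm([
  [[0,0,0],[0,0,0]],
  [[0,0,0],[0,0,0]],
  [[0,0,0],[0,0,0]],
  [[0,0,0],[0,0,0]],
  [[0,0,0],[0,0,0]],
], gripper=0)

```text
t: 7.98
ee_pos: [480.3, 240.5, 228.6]
orientation: [2.286, -2.155, -0.0]
ft_force: [0.3, 0.6, -0.2]
width: 24.0
```

```bash
python3 - <<'E'
from h import *
st();im=snap('wrist','w5.png')
E
```

```text
7.97 [480.27 240.48 228.63] [ 2.29 -2.15 -0.  ] F [ 0.33  0.56 -0.23] M [ 0.08  0.01 -0.01] w 24.0 [ 0.44  0.29  1.82 -0.    1.04  1.95]
```

View pics/w5.png

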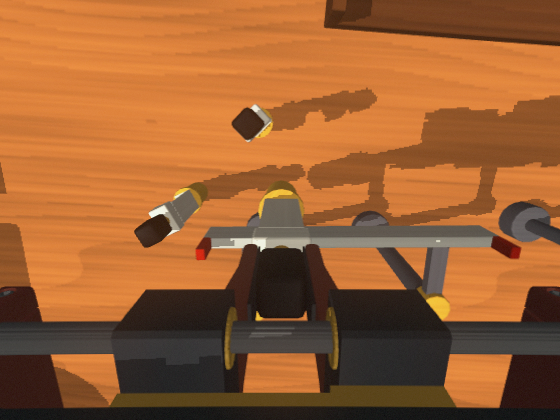

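Emit:
move_arm([
  [[0,0,-0.05],[0,0,0]],
  [[0,0,-0.11],[0,0,0]],
  [[0,0,-0.17],[0,0,0]],
  [[0,0,-0.227],[0,0,0]],
  [[0,0,-0.227],[0,0,0]],
], gripper=0)

```text
t: 8.65
ee_pos: [480.7, 240.7, 263.7]
orientation: [-2.285, 2.154, -0.001]
ft_force: [0.5, 1.4, -3.5]
width: 24.4
```

```bash
python3 - <<'E'
from h import *
st();im=snap('wrist','w6.png')
plan((490.5,71.5,262.5),-1.508)
E
```

```text
8.65 [480.75 240.72 263.72] [-2.28  2.15 -0.  ] F [ 0.48  1.37 -3.51] M [0.04 0.06 0.01] w 24.4 [ 0.44  0.25  1.79 -0.    1.11  1.95]
shift [ 1.13 -0.    0.  ] turn [-0.  0. -0.]
```

View pics/w6.png

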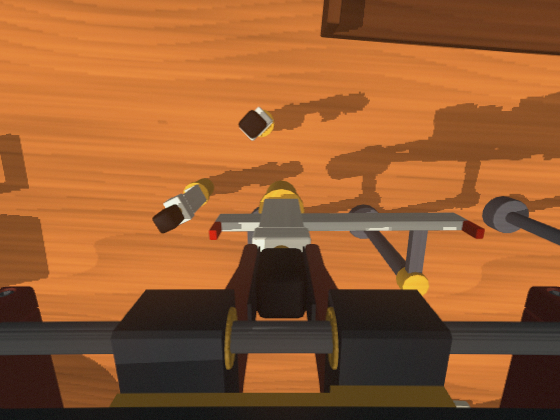

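Emit:
move_arm([
  [[0.1,0,0],[0,0,0]],
  [[0.25,0,0],[0,0,0]],
  [[0.4,0,0],[0,0,0]],
  [[0.55,0,0],[0,0,0]],
  [[0.65,0,0],[0,0,0]],
], gripper=0)

```text
t: 9.32
ee_pos: [485.7, 141.5, 262.4]
orientation: [2.285, -2.155, -0.0]
ft_force: [-0.2, 0.3, -3.8]
width: 23.8
```

```bash
python3 - <<'E'
from h import *
st();im=snap('wrist','w7.png')
plan((490.5,71.5,262.5),-1.508)
E
```

```text
9.32 [485.71 141.48 262.39] [ 2.28 -2.16 -0.  ] F [-0.21  0.31 -3.75] M [ 0.04  0.05 -0.03] w 23.8 [ 0.26  0.2   1.85 -0.    1.09  1.77]
shift [ 0.46 -0.01 -0.  ] turn [ 0. -0. -0.]
```

View pics/w7.png

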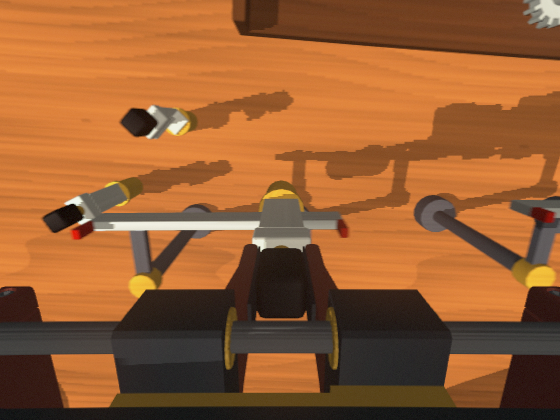

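Emit:
move_arm([
  [[0.1,0,0],[0,0,0]],
  [[0.2,0,0],[0,0,0]],
  [[0.3,0,0],[0,0,0]],
  [[0.4,0,0],[0,0,0]],
  [[0.47,0,0],[0,0,0]],
], gripper=0)

```text
t: 10.0
ee_pos: [490.3, 71.8, 262.7]
orientation: [2.286, -2.155, 0.0]
ft_force: [0.4, 0.1, -3.9]
width: 24.1
```

```bash
python3 - <<'E'
from h import *
o=ctrl.get_obs();st();im=snap('wrist','w8.png')
plan((508.3,-19.5,262.5),-1.526)
for n in ['rail_b','rail_a','rail_a_stop','stop','buffer_axis']:print(n,[(np.array(d['location']),round(d['p'],2)) for d in ctrl.pinpoint('wrist',n)])
E
```

```text
10.0 [490.29  71.77 262.74] [ 2.29 -2.16  0.  ] F [ 0.37  0.14 -3.85] M [0.05 0.05 0.03] w 24.1 [ 0.12  0.18  1.87 -0.    1.09  1.63]
shift [ 0.61 -0.08  0.  ] turn [ 0.   -0.    0.01]
rail_b [(array([479.3, 194. , 194.6]), 0.67)]
rail_a [(array([479.3, 194. , 194.6]), 0.67)]
rail_a_stop [(array([485.8,  95.8, 219. ]), 0.59)]
stop []
buffer_axis [(array([481. , 193.9, 196.3]), 0.73)]
```

View pics/w8.png

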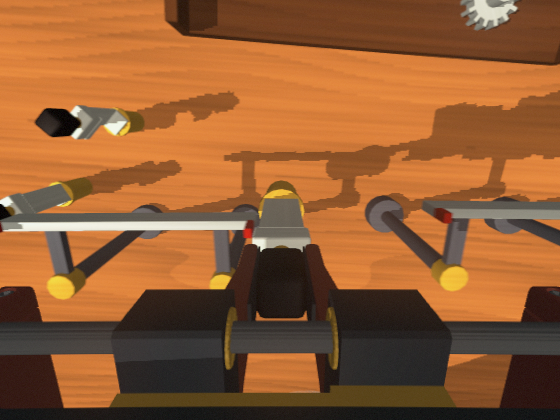

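```bash
python3 - <<'E'
import cv2
t=cv2.imread('pics/w8.png')
cv2.imwrite('pics/w8c.png',cv2.resize(t[190:250,420:560],None,fx=5.6,fy=5.6,interpolation=cv2.INTER_CUBIC))
E
```

```text
(no output)
```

View pics/w8c.png

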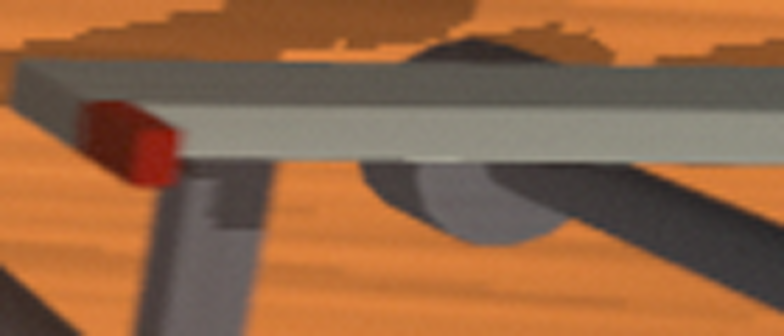

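```bash
python3 - <<'E'
from h import *
o=ctrl.get_obs();im=ctrl.get_image('wrist')
f=lambda x,y:(420+(x+.5)/5.6-.5,190+(y+.5)/5.6-.5)
print(wray(im,o,f(156,157),219.5))
for p in [(230,131.5),(300,132),(500,134),(784,136)]: print(wray(im,o,f(*p),207.3))
for p in [(300,105),(300,158),(700,109),(700,161)]: print(wray(im,o,f(*p),207.3))
E
```

```text
[510.45 -43.43 219.5 ]
[511.   -59.41 207.3 ]
[511.48 -68.52 207.3 ]
[512.76 -94.44 207.3 ]
[ 514.68 -130.89  207.3 ]
[515.13 -67.64 207.3 ]
[507.93 -69.37 207.3 ]
[ 517.66 -119.06  207.3 ]
[ 510.65 -121.22  207.3 ]
```

```bash
python3 - <<'E'
import cv2
t=cv2.imread('pics/w8.png')
c=cv2.resize(t[170:325,225:340],None,fx=5,fy=5,interpolation=cv2.INTER_CUBIC);cv2.imwrite('pics/w8d.png',cv2.convertScaleAbs(c,alpha=1.8)[:600])
E
```

```text
(no output)
```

View pics/w8d.png

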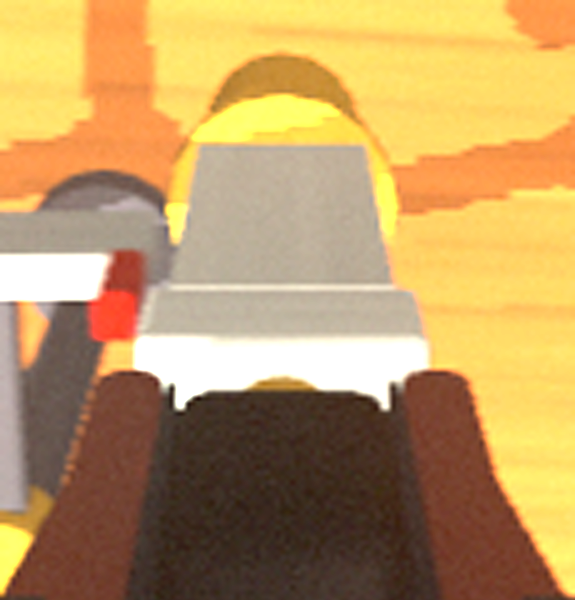

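```bash
python3 - <<'E'
from h import *
o=ctrl.get_obs();im=ctrl.get_image('wrist')
f=lambda x,y:(225+(x+.5)/5-.5,170+(y+.5)/5-.5)
a=wray(im,o,f(133,337),250.6);b=wray(im,o,f(428,337),250.6)
print(a,b,b-a,'mid-tcp',(a+b)/2-o['ee_pos'])
Rc=R.from_rotvec(o['orientation']);print(Rc.inv().apply((a+b)/2-o['ee_pos']))
E
```

```text
[500.02  90.79 250.6 ] [502.17  54.97 250.6 ] [  2.15 -35.82   0.  ] mid-tcp [ 10.88  -0.26 -12.14]
[  0.91 -10.84  12.14]
```

```bash
python3 - <<'E'
from h import *
plan((510,-20,263),-1.524)
plan((513.3,-95,263),-1.524)
E
```

```text
shift [ 0.63 -0.09 -0.  ] turn [0.   0.   0.01]
shift [ 1.13 -0.09 -0.  ] turn [0.   0.   0.01]
```

Emit:
move_arm([
  [[0.1,-0.025,0],[0,0,0.015]],
  [[0.23,-0.05,0],[0,0,0.015]],
  [[0.36,-0.08,0],[0,0,0.015]],
  [[0.5,-0.092,0],[0,0,0.015]],
  [[0.62,-0.092,0],[0,0,0.015]],
], gripper=0)

```text
t: 11.02
ee_pos: [509.8, -20.6, 262.7]
orientation: [2.268, -2.173, 0.0]
ft_force: [0.7, 0.9, -3.5]
width: 23.9
```

```bash
sed -i 's/precision=2/precision=3/' h.py; python3 - <<'E'
from h import *
o=ctrl.get_obs();st();im=snap('wrist','w9.png')
plan((513.3,-95,263),-1.524)
E
```

```text
11.03 [509.755 -20.638 262.714] [ 2.268 -2.173  0.   ] F [ 0.677  0.862 -3.534] M [ 0.06  -0.012  0.041] w 23.9 [-0.064  0.205  1.842 -0.     1.094  1.464]
shift [ 0.486 -0.003 -0.001] turn [-0.    -0.001 -0.004]
```

View pics/w9.png

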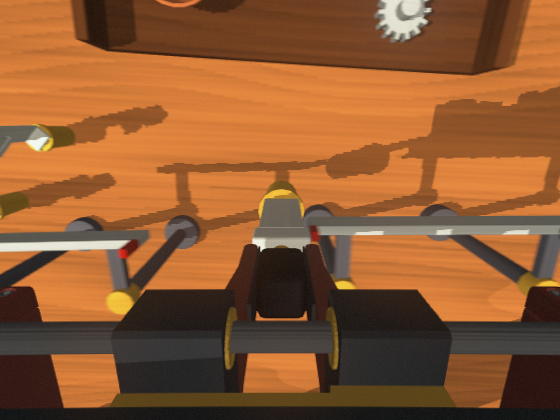

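```bash
python3 - <<'E'
import cv2
t=cv2.imread('pics/w9.png')
c=cv2.resize(t[200:270,300:440],None,fx=5.6,fy=5.6,interpolation=cv2.INTER_CUBIC);cv2.imwrite('pics/w9c.png',c)
g=t[:,:,:].astype(int)
for x in (340,380,420,480,530): print(x,[tuple(g[r,x]) for r in range(212,242,1)][:0], [int(g[r,x].sum()) for r in range(212,242)])
E
```

```text
340 [] [271, 274, 267, 262, 270, 262, 258, 270, 268, 264, 261, 270, 264, 271, 379, 431, 432, 432, 438, 445, 454, 461, 468, 300, 303, 304, 308, 311, 307, 304]
380 [] [385, 396, 413, 408, 322, 266, 265, 270, 267, 271, 269, 270, 270, 290, 388, 432, 430, 432, 441, 652, 659, 665, 661, 404, 393, 387, 384, 400, 410, 408]
420 [] [338, 301, 265, 252, 250, 269, 270, 270, 264, 270, 275, 269, 272, 326, 409, 431, 432, 431, 431, 439, 453, 454, 431, 406, 390, 382, 380, 368, 387, 403]
480 [] [266, 256, 255, 351, 262, 266, 264, 266, 269, 263, 264, 270, 258, 353, 416, 421, 426, 424, 429, 426, 441, 449, 386, 406, 406, 387, 392, 386, 324, 223]
530 [] [406, 395, 377, 352, 267, 259, 263, 259, 254, 258, 263, 257, 252, 363, 423, 423, 418, 424, 417, 423, 431, 443, 398, 395, 393, 398, 399, 384, 383, 384]
```

View pics/w9c.png

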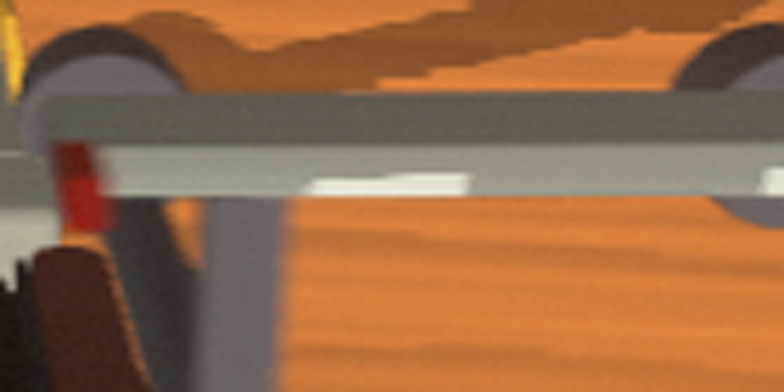

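```bash
python3 - <<'E'
from h import *
o=ctrl.get_obs();im=ctrl.get_image('wrist')
for p in [(340,225.8),(340,234.5),(340,230.15),(420,229.9),(530,224.9),(530,233.5),(530,229.2)]: print(p,wray(im,o,p,207.3))
print(wray(im,o,(315,235.5),219.3))
E
```

```text
(340, 225.8) [514.561 -67.41  207.3  ]
(340, 234.5) [507.614 -68.091 207.3  ]
(340, 230.15) [511.102 -67.749 207.3  ]
(420, 229.9) [ 513.893 -127.687  207.3  ]
(530, 224.9) [ 521.364 -207.982  207.3  ]
(530, 233.5) [ 514.621 -209.835  207.3  ]
(530, 229.2) [ 518.006 -208.905  207.3  ]
[510.581 -47.632 219.3  ]
```

Emit:
move_arm([
  [[0.1,-0.003,0],[0,0,0]],
  [[0.2,-0.003,0],[0,0,0]],
  [[0.31,-0.003,0],[0,0,0]],
  [[0.41,-0.003,0],[0,0,0]],
  [[0.486,-0.003,0],[0,0,0]],
], gripper=0)

```text
t: 11.75
ee_pos: [513.1, -93.2, 262.7]
orientation: [2.269, -2.173, 0.0]
ft_force: [0.5, 0.3, -3.5]
width: 23.8
```

```bash
python3 - <<'E'
from h import *
st();snap('wrist','w10.png');snap('side','s10.png')
plan((513.4,-95,243),-1.522)
s=cv2.imread('pics/s10.png');cv2.imwrite('pics/s10c.png',cv2.resize(s[120:290,290:460],None,fx=3.5,fy=3.5,interpolation=cv2.INTER_CUBIC))
E
```

```text
11.75 [513.107 -93.155 262.712] [ 2.269 -2.173  0.   ] F [ 0.469  0.278 -3.528] M [ 0.02  -0.025 -0.027] w 23.8 [-0.202  0.223  1.819 -0.     1.1    1.326]
shift [ 0.012 -0.001  0.131] turn [-0.    -0.    -0.006]
```

View pics/w10.png

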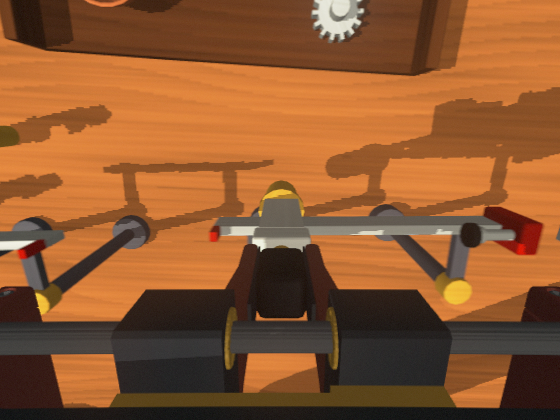

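View pics/s10c.png

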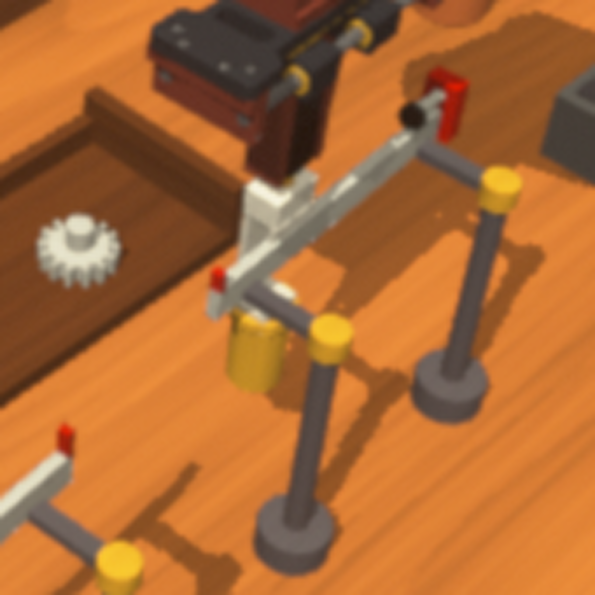

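Emit:
move_arm([
  [[0,-0.001,0.03],[0,0,0]],
  [[0,-0.001,0.06],[0,0,0]],
  [[0,-0.001,0.085],[0,0,0]],
  [[0,-0.001,0.11],[0,0,0]],
  [[0,-0.001,0.12],[0,0,0]],
], gripper=0)

```text
t: 12.48
ee_pos: [513.1, -91.9, 244.4]
orientation: [2.269, -2.172, -0.001]
ft_force: [-0.1, -0.0, -3.1]
width: 24.1
```

```bash
python3 - <<'E'
from h import *
st();snap('wrist','w11.png')
t=cv2.imread('pics/w11.png');c=cv2.resize(t[170:325,200:365],None,fx=4.5,fy=4.5,interpolation=cv2.INTER_CUBIC);cv2.imwrite('pics/w11c.png',cv2.convertScaleAbs(c,alpha=1.5)[:590])
E
```

```text
12.47 [513.135 -91.88  244.407] [ 2.269 -2.172 -0.001] F [-0.071 -0.015 -3.147] M [0.037 0.067 0.017] w 24.1 [-0.2    0.244  1.837  0.     1.06   1.327]
```

View pics/w11c.png

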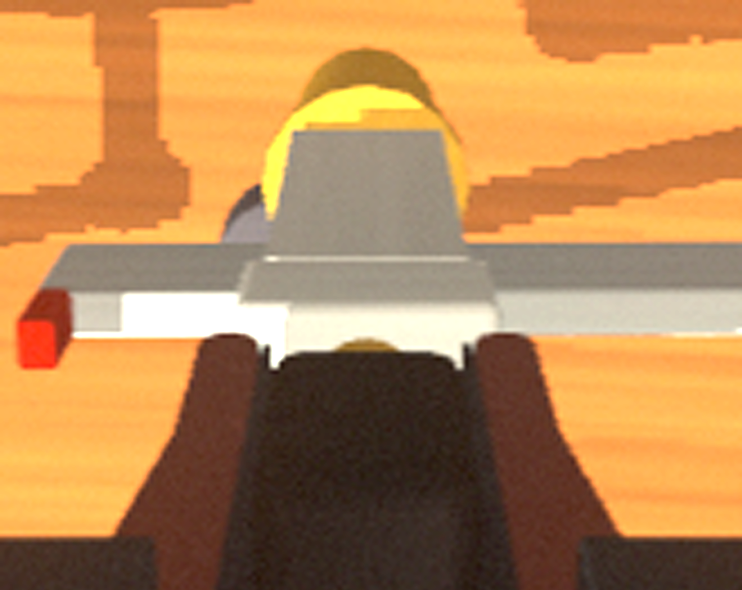

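Emit:
move_arm([
  [[0,0,0.007],[0,0,0]],
  [[0,0,0.014],[0,0,0]],
  [[0,0,0.02],[0,0,0]],
  [[0,0,0.025],[0,0,0]],
  [[0,0,0.025],[0,0,0]],
], gripper=0)

```text
t: 13.15
ee_pos: [513.2, -92.0, 240.9]
orientation: [2.269, -2.173, -0.0]
ft_force: [0.0, 0.1, -4.0]
width: 24.0
```

Emit:
move_arm([
  [[0,0,0.002],[0,0,0]],
  [[0,0,0.004],[0,0,0]],
  [[0,0,0.006],[0,0,0]],
  [[0,0,0.007],[0,0,0]],
  [[0,0,0.007],[0,0,0]],
], gripper=0)

```text
t: 13.78
ee_pos: [513.3, -92.0, 239.9]
orientation: [-2.269, 2.173, -0.0]
ft_force: [-0.4, -0.1, -3.6]
width: 23.7
```

Emit:
move_arm([
  [[0,0,0.002],[0,0,0]],
  [[0,0,0.004],[0,0,0]],
  [[0,0,0.005],[0,0,0]],
  [[0,0,0.006],[0,0,0]],
  [[0,0,0.006],[0,0,0]],
], gripper=0)

```text
t: 14.4
ee_pos: [513.3, -92.0, 239.0]
orientation: [-2.269, 2.173, -0.0]
ft_force: [0.1, -0.5, -4.6]
width: 24.0
```

Emit:
move_arm([
  [[0,0,0.002],[0,0,0]],
  [[0,0,0.004],[0,0,0]],
  [[0,0,0.005],[0,0,0]],
  [[0,0,0.006],[0,0,0]],
  [[0,0,0.006],[0,0,0]],
], gripper=0)

```text
t: 15.02
ee_pos: [513.2, -92.0, 238.1]
orientation: [-2.269, 2.173, 0.0]
ft_force: [-0.1, -0.1, -4.6]
width: 24.1
```

Emit:
move_arm([
  [[0,0,0.002],[0,0,0]],
  [[0,0,0.004],[0,0,0]],
  [[0,0,0.005],[0,0,0]],
  [[0,0,0.006],[0,0,0]],
  [[0,0,0.006],[0,0,0]],
], gripper=0)

```text
t: 15.65
ee_pos: [513.4, -92.1, 237.4]
orientation: [-2.269, 2.173, -0.0]
ft_force: [0.5, -0.2, -1.3]
width: 24.0
```

Emit:
move_arm([
  [[0,0,0.002],[0,0,0]],
  [[0,0,0.004],[0,0,0]],
  [[0,0,0.005],[0,0,0]],
  [[0,0,0.006],[0,0,0]],
  [[0,0,0.006],[0,0,0]],
], gripper=0)

```text
t: 16.27
ee_pos: [513.8, -92.1, 237.4]
orientation: [-2.269, 2.172, -0.002]
ft_force: [-2.1, 0.5, 5.7]
width: 23.8
```

```bash
python3 - <<'E'
from h import *
st();snap('wrist','w12.png');snap('side','s12.png')
t=cv2.imread('pics/w12.png');c=cv2.resize(t[170:325,200:365],None,fx=4.5,fy=4.5,interpolation=cv2.INTER_CUBIC);cv2.imwrite('pics/w12c.png',cv2.convertScaleAbs(c,alpha=1.5)[:590])
s=cv2.imread('pics/s12.png');cv2.imwrite('pics/s12c.png',cv2.resize(s[140:250,320:430],None,fx=5,fy=5,interpolation=cv2.INTER_CUBIC))
E
```

```text
16.27 [513.781 -92.129 237.352] [-2.269  2.172 -0.002] F [-2.05   0.455  5.69 ] M [0.095 0.446 0.03 ] w 23.8 [-0.2    0.253  1.844  0.     1.043  1.327]
```

View pics/w12c.png

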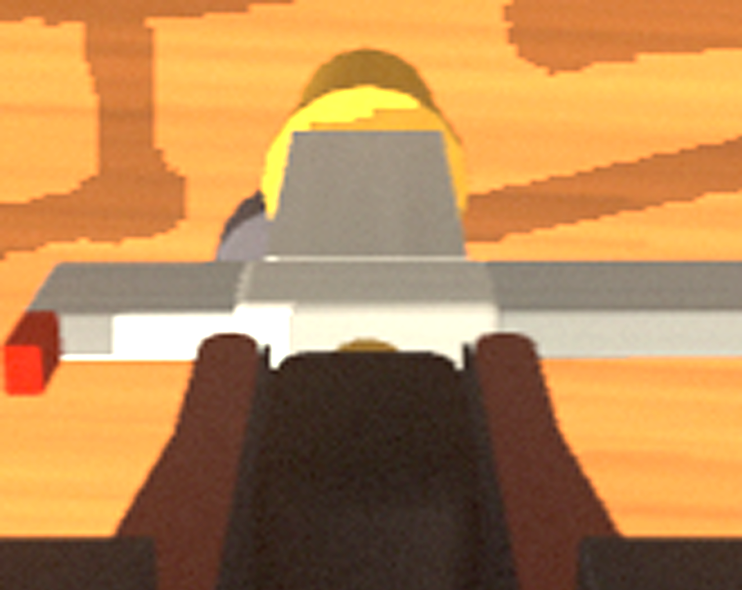

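View pics/s12c.png

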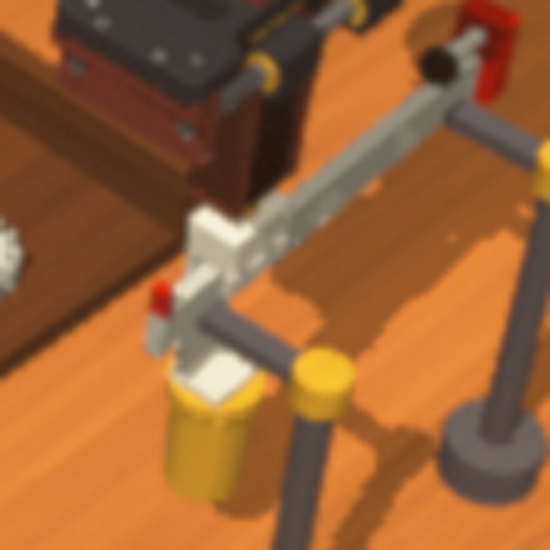

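Emit:
move_arm([
  [[0,0,-0.002],[0,0,0]],
  [[0,0,-0.004],[0,0,0]],
  [[0,0.002,-0.005],[0,0,0]],
  [[0,0.003,-0.005],[0,0,0]],
  [[0,0.003,-0.005],[0,0,0]],
], gripper=0)

```text
t: 17.0
ee_pos: [513.3, -92.1, 237.3]
orientation: [-2.269, 2.172, -0.001]
ft_force: [1.9, 0.2, 4.4]
width: 23.8
```

```bash
python3 - <<'E'
from h import *
st()
E
```

```text
17.0 [513.281 -92.148 237.328] [-2.269  2.172 -0.001] F [1.878 0.207 4.375] M [-0.004 -0.342  0.051] w 23.8 [-0.2    0.253  1.845  0.     1.043  1.327]
```

Emit:
move_arm([
  [[0.02,-0.001,-0.003],[0,0,0]],
  [[0.06,-0.001,-0.003],[0,0,0]],
  [[0.1,-0.001,-0.003],[0,0,0]],
  [[0.15,-0.001,-0.003],[0,0,0]],
  [[0.2,-0.001,-0.003],[0,0,0]],
], gripper=0)

```text
t: 17.62
ee_pos: [514.1, -122.6, 237.4]
orientation: [2.269, -2.173, -0.001]
ft_force: [0.1, 0.7, 3.2]
width: 23.9
```

```bash
python3 - <<'E'
from h import *
st()
E
```

```text
17.62 [ 514.094 -122.629  237.377] [ 2.269 -2.173 -0.001] F [0.056 0.723 3.199] M [ 0.232  0.006 -0.044] w 23.9 [-0.257  0.264  1.829 -0.     1.049  1.271]
```

Emit:
move_arm([
  [[0.04,0,-0.002],[0,0,0]],
  [[0.1,0,-0.002],[0,0,0]],
  [[0.16,0,-0.002],[0,0,0]],
  [[0.22,0,-0.002],[0,0,0]],
  [[0.27,0,-0.002],[0,0,0]],
], gripper=0)

```text
t: 18.25
ee_pos: [515.8, -163.1, 237.5]
orientation: [2.269, -2.173, -0.001]
ft_force: [0.3, 0.1, -4.4]
width: 24.0
```

```bash
python3 - <<'E'
from h import *
st();snap('wrist','w13.png');snap('side','s13.png')
s=cv2.imread('pics/s13.png');cv2.imwrite('pics/s13c.png',cv2.resize(s[110:230,340:460],None,fx=5,fy=5,interpolation=cv2.INTER_CUBIC))
E
```

```text
18.25 [ 515.764 -163.121  237.474] [ 2.269 -2.173 -0.001] F [ 0.298  0.121 -4.39 ] M [ 0.08  -0.003  0.024] w 24.0 [-0.328  0.283  1.803 -0.     1.057  1.199]
```

View pics/w13.png

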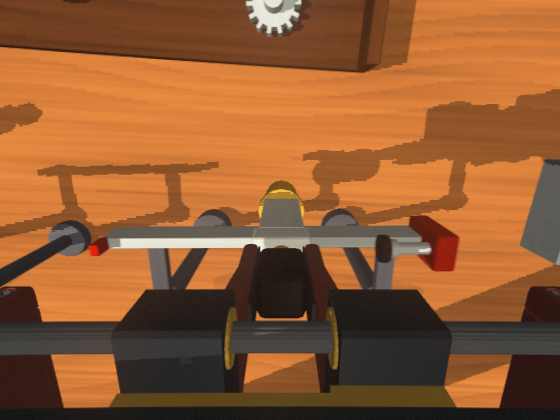

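View pics/s13c.png

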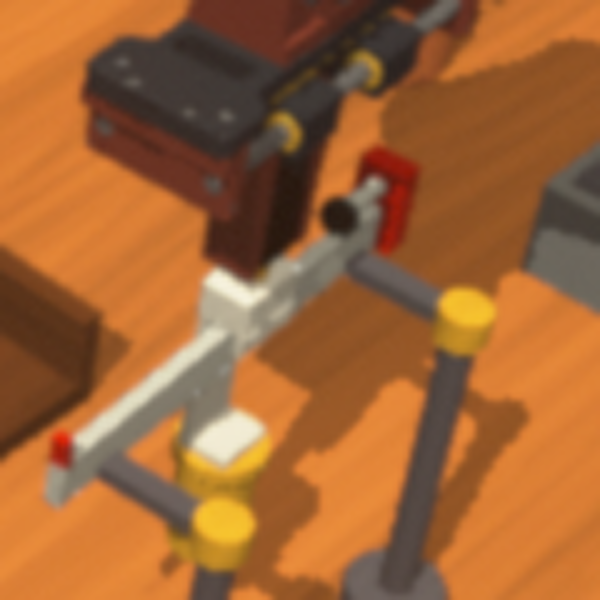

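```bash
python3 - <<'E'
from h import *
o=ctrl.get_obs();im=ctrl.get_image('wrist')
print('pad',wray(im,o,(378,248),215.3),wray(im,o,(376,248),215.3))
print('saddle end',wray(im,o,(310,230),225.3))
print('brk',wray(im,o,(437,252),215.3))
t=cv2.imread('pics/w13.png');c=cv2.resize(t[205:295,300:470],None,fx=4.6,fy=4.6,interpolation=cv2.INTER_CUBIC);cv2.imwrite('pics/w13c.png',cv2.convertScaleAbs(c,alpha=1.5))
E
```

```text
pad [ 517.934 -227.37   215.3  ] [ 517.877 -226.076  215.3  ]
saddle end [ 532.054 -181.234  225.3  ]
brk [ 516.84  -265.933  215.3  ]
```

View pics/w13c.png

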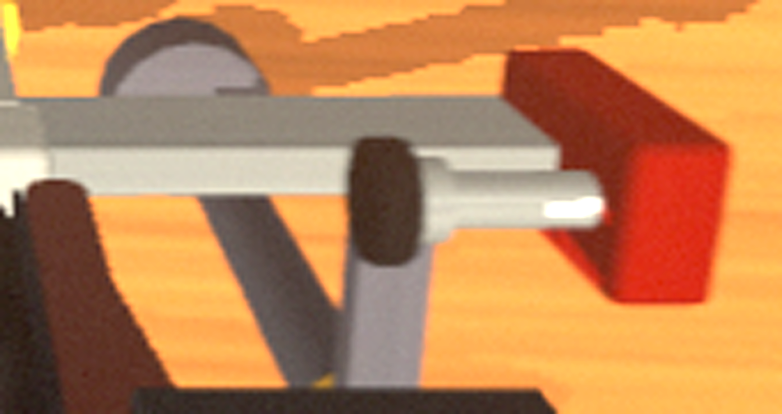

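Emit:
move_arm([
  [[0.04,0,0.002],[0,0,0]],
  [[0.08,0,0.004],[0,0,0]],
  [[0.12,0,0.006],[0,0,0]],
  [[0.16,0,0.006],[0,0,0]],
  [[0.19,0,0.006],[0,0,0]],
], gripper=0)

```text
t: 19.02
ee_pos: [517.6, -191.4, 237.4]
orientation: [-2.269, 2.173, -0.001]
ft_force: [0.6, 1.6, 3.4]
width: 23.7
```

```bash
python3 - <<'E'
from h import *
st()
E
```

```text
19.02 [ 517.622 -191.423  237.376] [-2.269  2.173 -0.001] F [0.629 1.612 3.423] M [ 0.226 -0.011  0.046] w 23.7 [-0.376  0.298  1.78   0.     1.062  1.152]
```

Emit:
move_arm([
  [[0.01,0,-0.002],[0,0,0]],
  [[0.02,0,-0.002],[0,0,0]],
  [[0.03,0,-0.002],[0,0,0]],
  [[0.04,0,-0.002],[0,0,0]],
  [[0.05,0,-0.002],[0,0,0]],
], gripper=0)

```text
t: 19.65
ee_pos: [517.7, -198.5, 237.4]
orientation: [-2.269, 2.172, -0.0]
ft_force: [-0.0, 1.0, 2.9]
width: 23.5
```

```bash
python3 - <<'E'
from h import *
st()
E
```

```text
19.65 [ 517.722 -198.487  237.395] [-2.269  2.172 -0.   ] F [-0.003  0.958  2.897] M [ 0.312  0.03  -0.021] w 23.5 [-0.388  0.302  1.775  0.     1.064  1.14 ]
```

Free-sliding force ≈1.0 N; now 1 mm per row.

Emit:
move_arm([
  [[0.006,0,-0.001],[0,0,0]],
  [[0.012,0,-0.001],[0,0,0]],
  [[0.018,0,-0.001],[0,0,0]],
  [[0.024,0,-0.001],[0,0,0]],
  [[0.03,0,-0.001],[0,0,0]],
], gripper=0)

```text
t: 20.27
ee_pos: [517.8, -203.0, 237.4]
orientation: [2.269, -2.173, 0.0]
ft_force: [0.4, 1.3, 2.9]
width: 24.0
```

```bash
python3 - <<'E'
from h import *
st()
E
```

```text
20.27 [ 517.791 -203.007  237.391] [ 2.269 -2.173  0.   ] F [0.351 1.291 2.928] M [0.253 0.014 0.007] w 24.0 [-0.395  0.305  1.771 -0.     1.066  1.132]
```

Emit:
move_arm([
  [[0.004,0,0],[0,0,0]],
  [[0.008,0,0],[0,0,0]],
  [[0.012,0,0],[0,0,0]],
  [[0.016,0,0],[0,0,0]],
  [[0.02,0,0],[0,0,0]],
], gripper=0)

```text
t: 20.9
ee_pos: [517.9, -206.0, 237.4]
orientation: [2.269, -2.173, -0.0]
ft_force: [0.1, 0.8, 3.3]
width: 23.8
```

```bash
python3 - <<'E'
from h import *
st();snap('wrist','w14.png')
t=cv2.imread('pics/w14.png');c=cv2.resize(t[205:295,270:440],None,fx=4.6,fy=4.6,interpolation=cv2.INTER_CUBIC);cv2.imwrite('pics/w14c.png',cv2.convertScaleAbs(c,alpha=1.5))
E
```

```text
20.9 [ 517.898 -205.984  237.364] [ 2.269 -2.173 -0.   ] F [0.077 0.788 3.34 ] M [ 0.232  0.01  -0.022] w 23.8 [-0.4    0.307  1.768 -0.     1.067  1.127]
```

View pics/w14c.png

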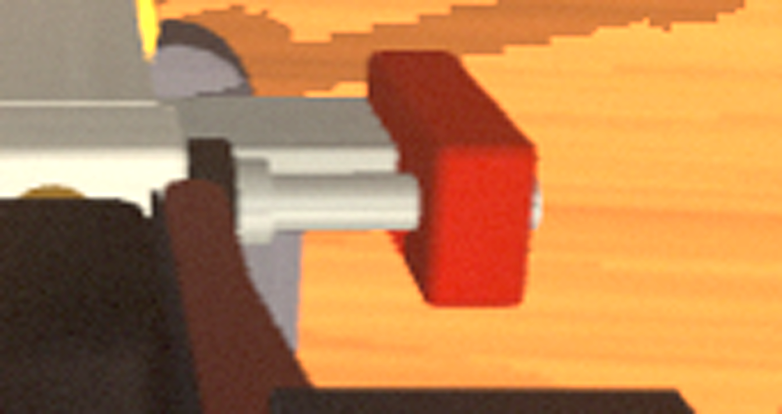

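Emit:
move_arm([
  [[0.003,0,0],[0,0,0]],
  [[0.006,0,0],[0,0,0]],
  [[0.009,0,0],[0,0,0]],
  [[0.012,0,0],[0,0,0]],
  [[0.014,0,0],[0,0,0]],
], gripper=0)

```text
t: 21.58
ee_pos: [518.0, -207.8, 237.4]
orientation: [-2.269, 2.172, 0.001]
ft_force: [0.2, 4.1, 2.7]
width: 23.5
```

```bash
python3 - <<'E'
from h import *
st()
E
```

```text
21.57 [ 517.996 -207.774  237.39 ] [-2.269  2.172  0.001] F [0.165 4.076 2.678] M [0.691 0.029 0.026] w 23.5 [-0.403  0.308  1.766  0.001  1.067  1.124]
```

Emit:
move_arm([
  [[0.002,0,0],[0,0,0]],
  [[0.004,0,0],[0,0,0]],
  [[0.006,0,0],[0,0,0]],
  [[0.008,0,0],[0,0,0]],
  [[0.008,0,0],[0,0,0]],
], gripper=0)

```text
t: 22.2
ee_pos: [518.0, -208.7, 237.4]
orientation: [-2.269, 2.172, 0.001]
ft_force: [0.7, 6.0, 3.5]
width: 24.3
```

```bash
python3 - <<'E'
from h import *
st()
E
```

```text
22.2 [ 518.019 -208.723  237.376] [-2.269  2.172  0.001] F [0.685 5.979 3.488] M [1.185 0.002 0.04 ] w 24.3 [-0.405  0.309  1.765  0.001  1.068  1.122]
```

Emit:
move_arm([
  [[0.003,0,0],[0,0,0]],
  [[0.006,0,0],[0,0,0]],
  [[0.01,0,0],[0,0,0]],
  [[0.01,0,0],[0,0,0]],
  [[0.01,0,0],[0,0,0]],
], gripper=0)

```text
t: 22.82
ee_pos: [518.1, -209.7, 237.4]
orientation: [-2.268, 2.172, 0.002]
ft_force: [-0.5, 8.2, 4.2]
width: 23.2
```

```bash
python3 - <<'E'
from h import *
st()
E
```

```text
22.82 [ 518.058 -209.683  237.39 ] [-2.268  2.172  0.002] F [-0.504  8.186  4.24 ] M [ 1.543 -0.026 -0.002] w 23.2 [-0.407  0.31   1.764  0.002  1.069  1.12 ]
```

Felt 8.2 N, so about 7.3 N on the pad. Nudge slightly and hold for over a second.

Emit:
move_arm([
  [[0.002,0,0],[0,0,0]],
  [[0.003,0,0],[0,0,0]],
  [[0.003,0,0],[0,0,0]],
  [[0.003,0,0],[0,0,0]],
  [[0.003,0,0],[0,0,0]],
], gripper=0)

```text
t: 23.45
ee_pos: [518.1, -209.9, 237.4]
orientation: [-2.268, 2.172, 0.003]
ft_force: [-0.7, 9.4, 4.6]
width: 24.1
```

Emit:
move_arm([
  [[0,0,0],[0,0,0]],
  [[0,0,0],[0,0,0]],
  [[0,0,0],[0,0,0]],
  [[0,0,0],[0,0,0]],
  [[0,0,0],[0,0,0]],
], gripper=0)

```text
t: 24.08
ee_pos: [518.1, -209.9, 237.4]
orientation: [-2.268, 2.172, 0.003]
ft_force: [-1.1, 9.4, 4.8]
width: 24.2
```

Emit:
move_arm([
  [[0,0,0],[0,0,0]],
  [[0,0,0],[0,0,0]],
  [[0,0,0],[0,0,0]],
  [[0,0,0],[0,0,0]],
  [[0,0,0],[0,0,0]],
], gripper=0)

```text
t: 24.7
ee_pos: [518.1, -209.9, 237.4]
orientation: [-2.268, 2.172, 0.003]
ft_force: [-0.3, 9.3, 4.9]
width: 24.1
```

```bash
python3 - <<'E'
from h import *
st()
E
```

```text
24.7 [ 518.066 -209.88   237.388] [-2.268  2.172  0.003] F [-0.263  9.271  4.884] M [ 1.787 -0.077  0.046] w 24.1 [-0.407  0.31   1.764  0.002  1.069  1.119]
```

Emit:
move_arm([
  [[-0.008,0,0],[0,0,0]],
  [[-0.016,0,0],[0,0,0]],
  [[-0.024,0,-0.001],[0,0,0]],
  [[-0.032,0,-0.002],[0,0,0]],
  [[-0.038,0,-0.003],[0,0,0]],
], gripper=0)

```text
t: 25.32
ee_pos: [517.5, -205.8, 237.4]
orientation: [2.268, -2.172, -0.0]
ft_force: [0.9, 1.4, -2.0]
width: 23.7
```

```bash
python3 - <<'E'
from h import *
st()
E
```

```text
25.32 [ 517.535 -205.825  237.413] [ 2.268 -2.172 -0.   ] F [ 0.921  1.407 -2.048] M [-0.083 -0.021 -0.039] w 23.7 [-0.399  0.307  1.769 -0.001  1.067  1.128]
```

Emit:
move_arm([
  [[0,0,0],[0,0,0]],
  [[0,0,0],[0,0,0]],
  [[0,0,0],[0,0,0]],
  [[0,0,0],[0,0,0]],
  [[0,0,0],[0,0,0]],
], gripper=0)

```text
t: 25.95
ee_pos: [517.9, -205.5, 237.8]
orientation: [2.269, -2.173, -0.0]
ft_force: [-0.1, 0.2, -4.1]
width: 23.8
```

Emit:
move_arm([
  [[0,0,0],[0,0,0]],
  [[0,0,0],[0,0,0]],
  [[0,0,0],[0,0,0]],
  [[0,0,0],[0,0,0]],
  [[0,0,0],[0,0,0]],
], gripper=0.6)

```text
t: 26.58
ee_pos: [517.9, -205.5, 237.9]
orientation: [-2.269, 2.173, -0.0]
ft_force: [0.2, 0.1, -1.0]
width: 52.6
```

```bash
python3 - <<'E'
from h import *
st();snap('wrist','w15.png');snap('side','s15.png')
s=cv2.imread('pics/s15.png');cv2.imwrite('pics/s15c.png',cv2.resize(s[90:210,350:470],None,fx=5,fy=5,interpolation=cv2.INTER_CUBIC))
E
```

```text
26.57 [ 517.933 -205.479  237.89 ] [-2.269  2.173 -0.   ] F [ 0.166  0.098 -1.037] M [0.024 0.017 0.005] w 52.6 [-0.399  0.306  1.768  0.     1.067  1.128]
```

View pics/w15.png

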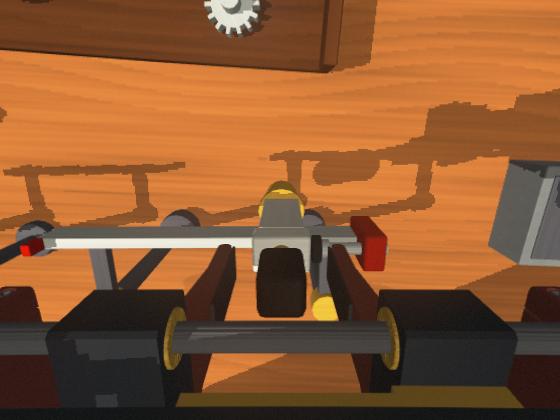

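View pics/s15c.png

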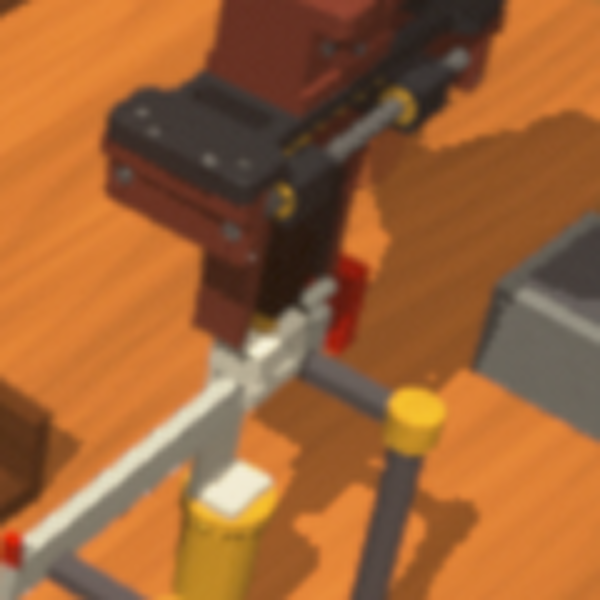

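Released and hanging. Retreat straight up.

Emit:
move_arm([
  [[0,0,-0.06],[0,0,0]],
  [[0,0,-0.2],[0,0,0]],
  [[0,0,-0.4],[0,0,0]],
  [[0,0,-0.6],[0,0,0]],
  [[0,0,-0.7],[0,0,0]],
])

```text
t: 27.3
ee_pos: [518.5, -205.7, 345.1]
orientation: [-2.268, 2.172, -0.004]
ft_force: [1.4, -0.1, 0.1]
width: 52.7
```

Emit:
move_arm([
  [[0,0,0],[0,0,0]],
  [[0,0,0],[0,0,0]],
  [[0,0,0],[0,0,0]],
  [[0,0,0],[0,0,0]],
  [[0,0,0],[0,0,0]],
])

```text
t: 27.92
ee_pos: [517.8, -205.5, 342.4]
orientation: [2.269, -2.172, -0.001]
ft_force: [0.9, -0.1, 0.5]
width: 52.3
```

```bash
python3 - <<'E'
from h import *
st();snap('wrist','w16.png');snap('side','s16.png')
for c in ('wrist','side'):
  for n in ('carrier_grip','carrier_sleeve','carrier_foot'): print(c,n,[(np.array(d['location']),round(d['p'],2)) for d in ctrl.pinpoint(c,n)])
for n in ['bowl','pinion','knob']: print(n,[(np.array(d['location']),round(d['p'],2)) for d in ctrl.pinpoint('side',n)][:2])
s=cv2.imread('pics/s16.png');cv2.imwrite('pics/s16c.png',cv2.resize(s[90:250,320:480],None,fx=3.7,fy=3.7,interpolation=cv2.INTER_CUBIC))
E
```

```text
27.93 [ 517.78  -205.46   342.421] [ 2.269 -2.172 -0.001] F [ 0.93  -0.092  0.498] M [ 0.01  -0.019  0.004] w 52.3 [-0.399  0.204  1.654 -0.     1.284  1.128]
wrist carrier_grip [(array([ 519.9, -204.7,  256.7]), 0.63)]
wrist carrier_sleeve [(array([ 516.5, -200.6,   99.8]), 0.75)]
wrist carrier_foot [(array([ 516.4, -207.2,  130.6]), 0.85)]
side carrier_grip [(array([463.6, 346.8, 144.3]), 0.98), (array([ 514.1, -203.5,  253.5]), 0.94), (array([557.1, 273.3, 143.7]), 0.67)]
side carrier_sleeve [(array([461.5, 344.4,  24.9]), 0.96), (array([557.4, 269.7,  23.2]), 0.87), (array([ 517.1, -202.1,  101.4]), 0.72)]
side carrier_foot [(array([461. , 346.2,  53.8]), 0.63), (array([556.6, 271.1,  52.2]), 0.6), (array([ 515.9, -207.1,  136.9]), 0.57)]
bowl [(array([737.7,  96.2,  23.7]), 0.8)]
pinion [(array([ 708.8, -144.9,   19.4]), 0.6), (array([482. , 198.4, 200. ]), 0.46)]
knob [(array([ 514.2, -204.4,  254.1]), 0.74), (array([747.9,  -1.2,  19.4]), 0.5)]
```

View pics/w16.png

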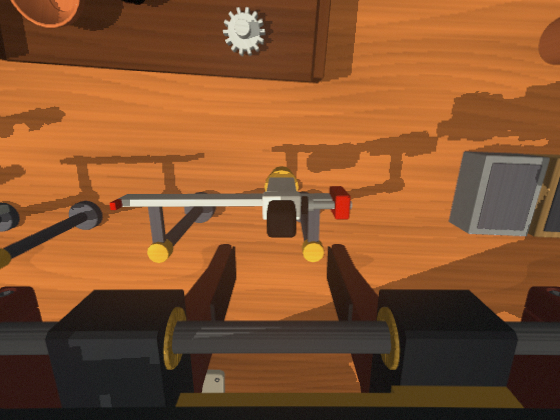

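View pics/s16c.png

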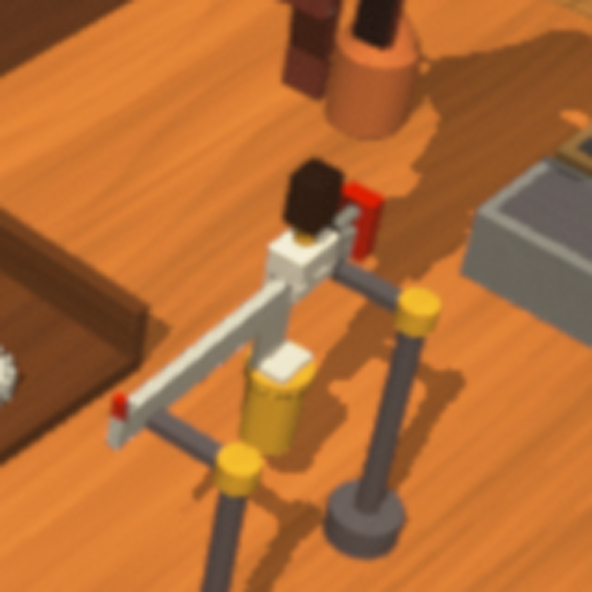

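```bash
python3 -c "
from workcell import ctrl
print(ctrl.close_job(), ctrl.get_obs()['t'])"
```

```text
the job is handed in; nothing more can be done
the job is handed in; nothing more can be done
```

The carrier now hangs freely on rail B at the buffer end, and the job was handed in at about 28 s. No verdict was reported.

- **Transfer:** I took the largest carrier by its grip and lifted it about 34 mm. I carried it over rail A's red stop and seated it on rail B.
- **Slide and press:** The buffer met the saddle with the tool at about y = −207 mm. I felt 9.3 N for about 1.3 s, which is roughly 8 N on the pad after taking off about 1 N of drag. I then eased off and opened the gripper.
- **Last checks:** The pictures show the carrier upright and seated, with the gripper more than 80 mm above its hold position and reading about zero force. The carrier's centre is about 51 mm from the bracket face by my measurement (allowed 20 to 65 mm). The bowl, pinion and knob are where they were at the start, to within the detector's error of about 5 mm.
- **Disagreements:**
  - Rail B's top turned out about 2 mm lower by contact than my camera estimate.
  - Midway along rail B the carrier was briefly off the rail's top by a fraction of a millimetre, while still straddling it. I lowered it again before the press.

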